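# Butt the next relief module up and weight the joint

### The arm

A 6-joint arm with a two-finger parallel gripper is mounted at the origin on the work surface. World frame = base frame: x ahead of the robot, y to its left, z up, the work surface at z = 0. Lengths are in m, angles in degrees, forces in N, time in s.
With the tool pointing down it reaches from about 0.4 to 0.825 m from the base axis. Payload 7 kg.
Tool frame: the origin (TCP) lies between the finger pads; the fingertips stand 11 mm ahead of it and the grasp point (between the pads) lies 8 mm behind it; z points along the fingers, y is the direction in which the jaws open and shut (so a half turn about z gives the same grasp; the last joint's range is limited). The gripper opens to 88 mm and grips with 3 to 60 N. Pads are 19 mm wide; open, the fingers measure 130 mm over their backs; the gripper's body (78 mm by 193 mm) begins 47 mm behind the grasp point.
Start: joints at [-48.18, 20.546, 0.682, 0, -70.136, -16.507], TCP at [0.289, -0.61, 0.238] pointing down, gripper open.
Joint ranges: [-176.03, 176.03], [-82.01, 121.73], [-58.28, 71.71], [-173.87, 95.51], [-174.79, -0.11], [-173.66, 173.66]. Speed limits (degrees/s): [136.94, 136.94, 172.46, 180, 180, 180].

### API

Orientations are given as [roll, pitch, yaw] about the fixed x, y, z axes, in that order (R = Rz(yaw) Ry(pitch) Rx(roll)).
In Python, from plant import r gives the robot as it stands.
- The arm moves only by the shell command python3 -m inch 'ROWS' [OPENING] [FORCE]. ROWS is JSON, a list of rows, each an object of numbers: "x", "y", "z": the shift along the tool's x, y, z as a fraction of full scale; "yaw": the turn about the tool's z as a fraction of full scale. In form: [{"x": .., "y": .., "z": .., "yaw": ..}, ...]. A call has 1 to 5 rows; each row shifts and turns the pose as measured when the row begins, along the tool's axes as they then stand; what a row does not reach is not made up. Full scale, the value 1, is 0.025 m for a shift and 4 degrees for a turn. A row lasts 1/12 s, in which the tool goes at most 41.7 mm and 7.16 degrees, less where a joint would pass 70% of its speed; a pose out of reach is approached as far as the arm can. A call with a number of a shift or a turn outside -1 to 1 is refused whole. A call with a gripper value outside its range is refused whole. OPENING is the opening, from -1 (shut) to 1 (fully open), set as the call begins (- or left out, the last holds). The fingers move at their own pace and stop on an object; FORCE is the grip in N (left out, the last holds). Time passes only in rows, so rows that do not move let the fingers close. It gives the time, the measured TCP pose, the force and the opening at its end, in the units of the state.
- r.get_state(): the state, without advancing time (a new reading comes with each control period).
- r.capture(name): name is "scene" or "top"; returns (picture, depth): 384x512x3 uint8, red, green, blue; 384x512 float32, m along the optical axis (not along the pixel's ray), 0 where there is no reading.
- r.camera_info(name): a dict with "mtx" (3x3 intrinsics, pixels), "pose" (4x4, takes a point from camera to world coordinates). Camera axes: x right, y down, z forward; pixel columns grow to the right and rows downward; lengths in m; the calibration is good to about 2 mm. A picture is of the moment at which its call begins. camera_info takes no time and is no camera call.
- r.close_job(): hands the job in, once; it reports no verdict.
The state is a dict: "time_s": time; "joints": joint angles; "qd": joint speeds; "joint_torque": joint torques, N m; "tcp_pos": TCP position; "eef_rot": TCP orientation; "contact_force": force on the tool from outside, world axes, zero at the start; "moment": the same for the moment, N m; "gripper_width": finger opening in m.
Only numpy, scipy, OpenCV 4.12 (cv2) and the standard library are available. Lean on these libraries where they do the work, as an engineer would, in place of code of your own. Each camera call takes 0.05 s, during which the arm holds its last target. There are 200 camera calls.

### The job

The next module of this layered-cardboard rock relief is standing on the base board askew, short of the module already glued down. Bring it up so that its end butts flush against the end of the glued module facing it, with its straight back against the batten, then set the handled steel weight down gently on top, lengthwise across the joint and centred on it, so that it rests on both modules while the glue grabs. Leave everything else on the bench where it is.

Things in the scene. Friction and masses are not known exactly. Their poses are not given: they have to be found in the camera images.
- board: plywood base board, fixed: 160 (x) x 660 (y) x 12 mm thick; origin at the centre of its underside, z up. A wooden batten 20 mm wide and 20 mm high (above the board's upper face) is screwed along its whole -x edge, nearest the robot; its inner face lies at board x = -60 mm, parallel to board y. The board stands level, turned up to 0.12 rad
- glued: layered-cardboard relief module, glued down, immovable, back against the batten: 80 (x) x 120 (y) x 70 mm; origin at the centre of its underside, on the board; axes parallel to the board's. Flat back at x = -40, flat square ends at y = +-60 mm. Front (+x) rugged and stepped: the lowest 28 mm reach to x = +40, above that it is 52 mm deep (x = -40 to +12) up to the flat top
- glued_top (a point): centre of the flat 52 x 120 mm top of the glued module (x = -14, y = 0, z = 70 mm in its frame), same axes
- module: the loose module: shape, size and frame as the glued one, 0.09 to 0.15 kg. Stands on the board off the batten, left or right of the glued one (varies), 35 to 95 mm short of it, turned up to 0.3 rad. Its 52 mm deep upper part (28 to 70 mm above the board) can be pinched from above, fingers staying above batten and ledge. Flush home it lies 120 mm along y from the glued one, level in x
- module_top (a point): centre of the flat 52 x 120 mm top of the loose module (x = -14, y = 0, z = 70 mm in its frame), same axes
- weight: glue-up weight: dark steel block 100 (x) x 40 (y) x 18 mm high with an arched handle, 0.55 to 0.78 kg; origin at the centre of its underside, x along its length. It stands on the cutting mat beyond the board
- weight_handle (a point): middle of the weight's handle, 46 mm above its underside: a level round steel bar 10 mm thick that runs along the weight's x, straight for 52 mm, with 23 mm of free height under it
- column: bystander, loose: round layered-cardboard column sample, about 80 mm across at the foot and 98 mm high, on the board at the other side of the glued module; origin under its centre. Leave it alone
- tape_roll: bystander, loose: roll of packing tape lying flat, 100 mm across and 48 mm high, near the weight; origin under its centre. Leave it alone
- tape_measure: bystander, loose: black tape measure lying flat, 84 x 70 x 36 mm, near the weight; origin under its centre. Leave it alone
- knife: bystander, loose: utility knife lying flat, about 165 x 28 x 20 mm, to the left of the board; origin under its middle. Leave it alone
- glue_bottle: bystander, loose: white glue bottle standing, 60 mm across and 180 mm high, to the left of the board; origin under its centre. Leave it alone
- safety_rule: bystander, loose: aluminium safety rule lying flat, 300 x 40 x 10 mm, to the right of the board; origin under its centre. Leave it alone
- pencil: bystander, loose: flat carpenter's pencil, about 175 x 14 x 8 mm, to the right of the board; origin under its middle. Leave it alone

How it is judged (in metres and radians):
On the way:
1. the loose module stands flush against the end of the glued one, its back in line along the batten (x of module_top in the frame of glued_top between -0.003 and 0.003 m and z of module_top in the frame of glued_top between -0.003 and 0.003 m and angle between the y axis of module and the y axis of glued, either way round below 0.035 rad and angle between module's own z axis and vertical below 0.035 rad and (y of module_top in the frame of glued_top between 0.1175 and 0.123 m or y of module_top in the frame of glued_top between -0.123 and -0.1175 m)), for 0.2 s.
At the end, for the whole second after the job is handed in: Module upright beside the glued one: joint closed within 3 mm, back within 3 mm of the batten line, square within 2 degrees. Weight flat and still on both, centre within 20 mm of the joint and 15 mm of the middle of the tops across the row, length within 17 degrees of the row (x of module_top in the frame of glued_top between -0.003 and 0.003 m and z of module_top in the frame of glued_top between -0.003 and 0.003 m and angle between the y axis of module and the y axis of glued, either way round below 0.035 rad and angle between module's own z axis and vertical below 0.035 rad and ((y of module_top in the frame of glued_top between 0.1175 and 0.123 m and y of weight in the frame of glued_top between 0.04 and 0.08 m) or (y of module_top in the frame of glued_top between -0.123 and -0.1175 m and y of weight in the frame of glued_top between -0.08 and -0.04 m)) and x of weight in the frame of glued_top between -0.015 and 0.015 m and z of weight in the frame of glued_top between -0.003 and 0.003 m and angle between the x axis of weight and the y axis of glued, either way round below 0.3 rad and angle between weight's own z axis and vertical below 0.05 rad and linear speed of each of weight, module below 0.01 m/s); the robot touches nothing.
It fails at once if a bystander was pushed more than 25 mm from its place (distance of any of column, tape_roll, tape_measure, knife, glue_bottle, safety_rule, pencil from where it was at the start of the episode above 0.025 m).
It fails at once if the weight was dropped or slammed onto the modules (horizontal distance between weight and glued_top below 0.1 m and z of weight in the frame of glued_top between -0.01 and 0.03 m and linear speed of weight above 0.5 m/s).
It also fails if it takes over 51 s, if anything falls off the work surface, if the arm or the gripper's body presses on something with over 40 N, if the wrist force passes 120 N, or if a joint passes its speed limit or range.

## Working session

There is one attempt and no reset: what is moved stays moved. The work goes in short steps, Python scripts to look and compute and a shell command to move; the robot and the scene stay as the last step left them, time stands still between calls to the robot, and variables do not carry over. Pictures are saved under pics/ and viewed, about 8 in all and at most 12, crops included, and the job is handed in when it is done.

```bash
ls; mkdir -p pics; python3 - <<'E'
from plant import r
import cv2,numpy as np
np.set_printoptions(precision=4,suppress=True)
for n in("scene","top"):
    p,d=r.capture(n); i=r.camera_info(n); print(n,i["mtx"],i["pose"])
    np.savez(f"{n}0.npz",p=p,d=d,m=i["mtx"],T=i["pose"])
    cv2.imwrite(f"pics/{n}0.png",cv2.resize(p[:,:,::-1],(800,600)))
s=r.get_state();print(s)
E
```

```text
pics
scene [[425.1154   0.     254.1714]
 [  0.     425.1154 182.7549]
 [  0.       0.       1.    ]] [[-0.3818  0.6823 -0.6235  1.3336]
 [ 0.9243  0.2799 -0.2597  0.3134]
 [-0.0027 -0.6754 -0.7375  1.0099]
 [ 0.      0.      0.      1.    ]]
top [[413.102    0.     258.5862]
 [  0.     413.102  191.8877]
 [  0.       0.       1.    ]] [[ 0.0026 -0.9966  0.0828  0.4286]
 [-0.9999 -0.0035 -0.0111 -0.0041]
 [ 0.0113 -0.0828 -0.9965  1.3037]
 [ 0.      0.      0.      1.    ]]
{'time_s': 0.1, 'joints': array([-48.1785,  20.589 ,   0.6395,  -0.016 , -70.1375, -16.5085]), 'qd': array([-0.0642,  0.0182,  0.195 ,  0.1451, -0.0473, -0.0704]), 'joint_torque': array([ -0.0012, -58.4163,  29.3753,   7.0155,   0.0102,  -0.0001]), 'tcp_pos': array([ 0.2884, -0.6098,  0.2367]), 'eef_rot': array([ 179.9123,   -0.0104, -154.6925]), 'contact_force': array([-0.2526, -0.13  ,  0.0466]), 'moment': array([0.0322, 0.0073, 0.0067]), 'gripper_width': 0.08768768768421825}
```

View pics/top0.png

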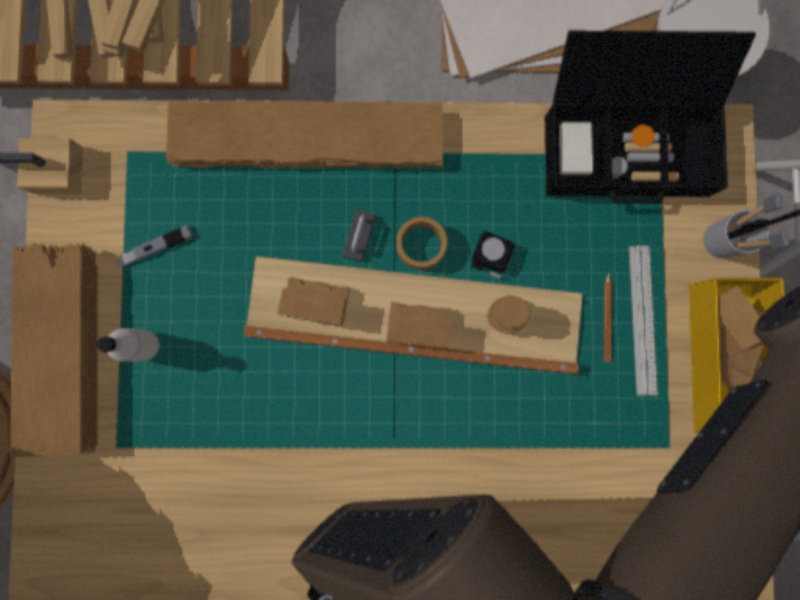

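View pics/scene0.png

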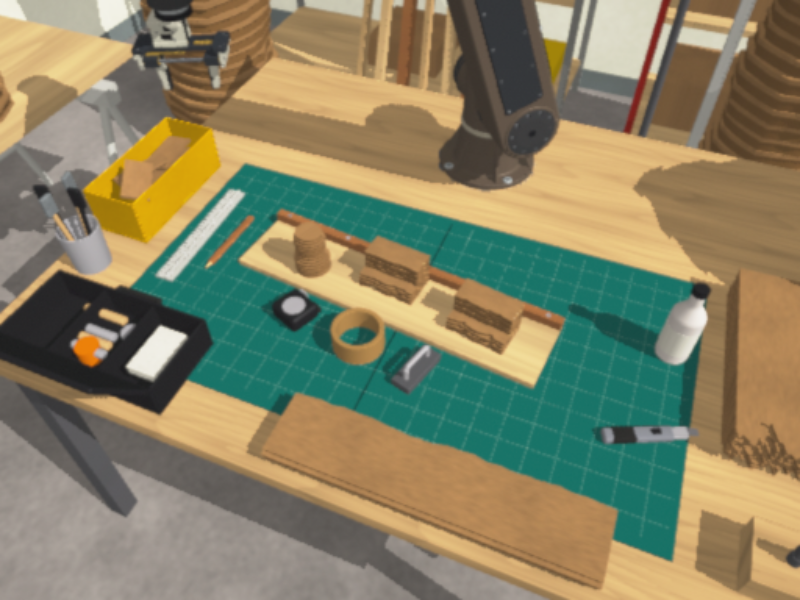

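Top view: the loose module is at about (315,300) on the +y side, the glued module at (420,325), the column at (508,315), the weight at (360,235) and the tape roll at (422,242). The scene view agrees with this. Next I measure from the depth.

```bash
cat > h.py <<'E'
import numpy as np,cv2
np.set_printoptions(precision=4,suppress=True)
def cloud(p,d,m,T):
    v,u=np.mgrid[:d.shape[0],:d.shape[1]]
    P=np.stack([(u-m[0,2])/m[0,0]*d,(v-m[1,2])/m[1,1]*d,d],-1)
    W=P@T[:3,:3].T+T[:3,3]; W[d==0]=np.nan; return W
def blobs(W,z0,z1,box,amin=30):
    x0,x1,y0,y1=box
    M=((W[...,2]>z0)&(W[...,2]<z1)&(W[...,0]>x0)&(W[...,0]<x1)&(W[...,1]>y0)&(W[...,1]<y1)).astype(np.uint8)
    n,L=cv2.connectedComponents(M,connectivity=4); out=[]
    for k in range(1,n):
        Q=W[L==k]
        if len(Q)<amin: continue
        (c,s,a)=cv2.minAreaRect(Q[:,:2].astype(np.float32)*1000)
        if s[0]<s[1]: a+=90;s=s[::-1]     # a = direction of long side
        a=(a+90)%180-90
        out.append((len(Q),np.array(c),np.array(s),round(a,2),np.median(Q[:,2])*1000))
    return out
E
python3 - <<'E'
from h import *
for n in("top","scene"):
    f=np.load(n+"0.npz");W=cloud(f["p"],f["d"],f["m"],f["T"])
    box=(.3,.8,-.4,.5)
    for lab,z in(("modtop",(.074,.090)),("batten",(.026,.037)),("board",(.008,.016)),("low14-24",(.013,.024)),("handle",(.043,.060))):
        print(n,lab)
        for b in blobs(W,*z,box):print("  ",*b)
E
```

```text
top modtop
   698 [519.2369 159.7854] [120.1941  51.9171] 80.36 85.21216827790556
   688 [473.1243 -44.8897] [119.8681  51.6209] 83.72 84.94975840318952
   38 [445.5521 475.3139] [47.21   13.1057] -1.34 82.82974420929857
top batten
   44 [ 607.431  -182.3974] [67.7631  9.0104] 66.28 33.96727607931383
   1100 [438.8437 -30.7227] [659.6     20.0758] 83.68 34.246051338644115
top board
   741 [570.6033 121.1925] [303.4437  74.8273] 84.32 13.86424789621099
   2303 [ 503.2732 -189.1094] [363.8676 142.2169] 83.81 13.730104313551816
   161 [536.0706 269.1087] [74.4002 47.0141] -55.82 13.807431371287038
   350 [498.5989  57.3411] [85.8049 78.6588] 83.8 13.877978411330872
   114 [498.2222 242.5759] [62.616  36.2972] 83.04 13.700736817987892
   131 [481.4557 151.1024] [105.2688  23.6828] 83.84 14.155221431493281
top low14-24
   279 [668.6331  74.2315] [100.4976  40.1423] -15.44 20.926321347037202
   247 [655.7452 458.27  ] [97.8335 26.71  ] -65.62 19.254633812011868
   5227 [518.6375 -39.6234] [659.9535 139.9033] 83.68 15.772163096657854
top handle
   54 [ 758.5258 -344.7396] [101.7415  40.2187
[... 2541 characters left out ...]
57.9783] [101.0378  29.2864] -65.91 18.328569679743612
scene handle
   119 [ 517.8568 -215.9603] [74.4345 45.1846] -64.25 51.610856261711135
   196 [499.0965 -39.0648] [127.2022  61.5224] -75.04 49.93004649414701
   47 [508.3674 -76.9466] [65.8729 17.513 ] 83.68 44.89697688064942
   287 [549.8168 154.1317] [120.9494  38.9324] 86.64 46.62860076965502
   341 [647.8253 -53.309 ] [99.132  96.0442] 23.36 49.86134907457929
   66 [ 756.1027 -364.6203] [70.4995  5.3215] -89.87 51.33051454146514
   52 [ 774.9359 -310.6436] [49.7799  5.9739] -1.08 51.34343525991408
   56 [461.2972 480.7972] [43.4855  9.7209] 46.83 51.943130978004405
   79 [666.817   72.4758] [67.6998 11.3706] -15.26 52.086453206734106
```

```bash
cat > go.py <<'E'
# python3 go.py x y z yaw N : print next rows (tool units) for reaching target (mm, deg) in N rows
import sys,json,numpy as np
from plant import r
x,y,z,yaw,N=map(float,sys.argv[1:]);N=int(N)
s=r.get_state();p=np.array(s["tcp_pos"])*1000;a=s["eef_rot"][2];da=(yaw-a+180)%360-180
d=np.array([x,y,z])-p
print("t",round(s["time_s"],2),"pos",p.round(1),"rot",s["eef_rot"].round(2),"left",d.round(1),round(da,2),"F",s["contact_force"].round(1),"w",round(s["gripper_width"]*1000,1),"j",s["joints"].round(0))
rows=[]
for k in range(min(N,5)):
    t=np.radians(a+da*k/N);e=d/N/25
    rows.append(dict(x=round(e[0]*np.cos(t)+e[1]*np.sin(t),2),y=round(e[0]*np.sin(t)-e[1]*np.cos(t),2),z=round(-e[2],2),yaw=round(-da/N/4,2)))
print(json.dumps(rows))
E
python3 go.py 519 159 130 -99.6 33
```

```text
t 0.1 pos [ 288.4 -609.8  236.7] rot [ 1.7991e+02 -1.0000e-02 -1.5469e+02] left [ 230.6  768.8 -106.7] 55.09 F [-0.3 -0.1  0. ] w 87.7 j [-48.  21.   1.  -0. -70. -17.]
[{"x": -0.65, "y": 0.72, "z": 0.13, "yaw": -0.42}, {"x": -0.67, "y": 0.7, "z": 0.13, "yaw": -0.42}, {"x": -0.69, "y": 0.68, "z": 0.13, "yaw": -0.42}, {"x": -0.71, "y": 0.66, "z": 0.13, "yaw": -0.42}, {"x": -0.73, "y": 0.64, "z": 0.13, "yaw": -0.42}]
```

```bash
python3 -m inch '[{"x":-0.65,"y":0.72,"z":0.1,"yaw":-0.42},{"x":-0.67,"y":0.7,"z":0.1,"yaw":-0.42},{"x":-0.69,"y":0.68,"z":0.1,"yaw":-0.42},{"x":-0.71,"y":0.66,"z":0.1,"yaw":-0.42},{"x":-0.73,"y":0.64,"z":0.1,"yaw":-0.42}]' 1 && python3 go.py 519 159 130 -99.6 28
```

```text
time_s: 0.52
tcp_pos: [0.3217, -0.4926, 0.2199]
eef_rot: [179.6, -0.1, -146.3]
contact_force: [1.4, 0.1, 0.2]
gripper_width: 0.0874
t 0.52 pos [ 321.7 -492.6  219.9] rot [ 1.7961e+02 -9.0000e-02 -1.4634e+02] left [197.3 651.6 -89.9] 46.74 F [1.4 0.1 0.2] w 87.4 j [-38.  13. -12.  -0. -65. -18.]
[{"x": -0.75, "y": 0.62, "z": 0.13, "yaw": -0.42}, {"x": -0.77, "y": 0.6, "z": 0.13, "yaw": -0.42}, {"x": -0.79, "y": 0.57, "z": 0.13, "yaw": -0.42}, {"x": -0.8, "y": 0.55, "z": 0.13, "yaw": -0.42}, {"x": -0.82, "y": 0.53, "z": 0.13, "yaw": -0.42}]
```

```bash
python3 -m inch '[{"x":-0.75,"y":0.62,"z":0.1,"yaw":-0.42},{"x":-0.77,"y":0.6,"z":0.1,"yaw":-0.42},{"x":-0.79,"y":0.57,"z":0.1,"yaw":-0.42},{"x":-0.8,"y":0.55,"z":0.1,"yaw":-0.42},{"x":-0.82,"y":0.53,"z":0.1,"yaw":-0.42}]' && python3 -m inch '[{"x":-0.84,"y":0.5,"z":0.1,"yaw":-0.42},{"x":-0.85,"y":0.48,"z":0.1,"yaw":-0.42},{"x":-0.86,"y":0.45,"z":0.1,"yaw":-0.42},{"x":-0.88,"y":0.43,"z":0.1,"yaw":-0.42},{"x":-0.89,"y":0.41,"z":0.1,"yaw":-0.42}]'; python3 go.py 519 159 130 -99.6 18
```

```text
time_s: 0.93
tcp_pos: [0.3562, -0.3693, 0.2052]
eef_rot: [179.4, -0.0, -137.6]
contact_force: [1.0, 0.3, -0.4]
gripper_width: 0.0879
time_s: 1.35
tcp_pos: [0.3899, -0.2456, 0.1916]
eef_rot: [179.3, 0.0, -128.8]
contact_force: [1.0, -0.5, -0.7]
gripper_width: 0.0877
t 1.35 pos [ 389.9 -245.6  191.6] rot [ 1.7926e+02  5.0000e-02 -1.2879e+02] left [129.1 404.6 -61.6] 29.19 F [ 1.  -0.5 -0.7] w 87.7 j [ -8.   3. -28.  -0. -59. -31.]
[{"x": -0.88, "y": 0.34, "z": 0.14, "yaw": -0.41}, {"x": -0.89, "y": 0.31, "z": 0.14, "yaw": -0.41}, {"x": -0.9, "y": 0.29, "z": 0.14, "yaw": -0.41}, {"x": -0.91, "y": 0.26, "z": 0.14, "yaw": -0.41}, {"x": -0.91, "y": 0.24, "z": 0.14, "yaw": -0.41}]
```

```bash
python3 -m inch '[{"x":-0.88,"y":0.34,"z":0.14,"yaw":-0.41},{"x":-0.89,"y":0.31,"z":0.14,"yaw":-0.41},{"x":-0.9,"y":0.29,"z":0.14,"yaw":-0.41},{"x":-0.91,"y":0.26,"z":0.14,"yaw":-0.41},{"x":-0.91,"y":0.24,"z":0.14,"yaw":-0.41}]' && python3 -m inch '[{"x":-0.92,"y":0.22,"z":0.14,"yaw":-0.41},{"x":-0.93,"y":0.19,"z":0.14,"yaw":-0.41},{"x":-0.93,"y":0.17,"z":0.14,"yaw":-0.41},{"x":-0.94,"y":0.14,"z":0.14,"yaw":-0.41},{"x":-0.94,"y":0.12,"z":0.14,"yaw":-0.41}]'; python3 go.py 519 159 130 -99.6 8
```

```text
time_s: 1.77
tcp_pos: [0.4251, -0.1267, 0.1738]
eef_rot: [179.2, 0.2, -120.2]
contact_force: [0.6, -0.8, 0.6]
gripper_width: 0.0872
time_s: 2.18
tcp_pos: [0.4581, -0.0068, 0.1557]
eef_rot: [179.2, 0.3, -111.5]
contact_force: [0.7, -0.4, -0.4]
gripper_width: 0.0875
t 2.18 pos [458.1  -6.8 155.7] rot [ 179.22    0.29 -111.54] left [ 60.9 165.8 -25.7] 11.94 F [ 0.7 -0.4 -0.4] w 87.5 j [ 23.   5. -32.  -1. -54. -44.]
[{"x": -0.88, "y": 0.02, "z": 0.13, "yaw": -0.37}, {"x": -0.88, "y": -0.0, "z": 0.13, "yaw": -0.37}, {"x": -0.88, "y": -0.02, "z": 0.13, "yaw": -0.37}, {"x": -0.88, "y": -0.05, "z": 0.13, "yaw": -0.37}, {"x": -0.88, "y": -0.07, "z": 0.13, "yaw": -0.37}]
```

```bash
python3 -m inch '[{"x":-0.88,"y":0.02,"z":0.1,"yaw":-0.37},{"x":-0.88,"z":0.1,"yaw":-0.37},{"x":-0.88,"y":-0.02,"z":0.1,"yaw":-0.37},{"x":-0.88,"y":-0.05,"z":0.1,"yaw":-0.37},{"x":-0.88,"y":-0.07,"z":0.1,"yaw":-0.37}]' && python3 -m inch '[{"x":-0.88,"y":-0.09,"z":0.1,"yaw":-0.37},{"x":-0.88,"y":-0.12,"z":0.1,"yaw":-0.37},{"x":-0.7,"y":-0.14,"z":0.1,"yaw":-0.37},{"x":0},{"x":0}]'; python3 go.py 519 159 58 -99.6 5
```

```text
t 2.18 pos [458.1  -6.8 155.7] rot [ 179.22    0.29 -111.54] left [ 60.9 165.8 -97.7] 11.94 F [ 0.7 -0.4 -0.4] w 87.5 j [ 23.   5. -32.  -1. -54. -44.]
[{"x": -1.41, "y": 0.03, "z": 0.78, "yaw": -0.6}, {"x": -1.41, "y": -0.02, "z": 0.78, "yaw": -0.6}, {"x": -1.41, "y": -0.08, "z": 0.78, "yaw": -0.6}, {"x": -1.41, "y": -0.14, "z": 0.78, "yaw": -0.6}, {"x": -1.4, "y": -0.2, "z": 0.78, "yaw": -0.6}]validation failed for argument at $[1]...
```

Every row apparently needs all of its keys, so I'm resending with them filled in.

```bash
python3 -m inch '[{"x":-0.88,"y":0.02,"z":0.1,"yaw":-0.37},{"x":-0.88,"y":0,"z":0.1,"yaw":-0.37},{"x":-0.88,"y":-0.02,"z":0.1,"yaw":-0.37},{"x":-0.88,"y":-0.05,"z":0.1,"yaw":-0.37},{"x":-0.88,"y":-0.07,"z":0.1,"yaw":-0.37}]' && python3 -m inch '[{"x":-0.88,"y":-0.09,"z":0.1,"yaw":-0.37},{"x":-0.88,"y":-0.12,"z":0.1,"yaw":-0.37},{"x":-0.7,"y":-0.14,"z":0.1,"yaw":-0.37},{"x":0,"y":0,"z":0,"yaw":0},{"x":0,"y":0,"z":0,"yaw":0}]'; python3 go.py 519 159 58 -99.6 5
```

```text
time_s: 2.6
tcp_pos: [0.495, 0.1027, 0.1421]
eef_rot: [179.2, 0.3, -103.7]
contact_force: [0.1, -0.9, -0.3]
gripper_width: 0.0878
time_s: 3.02
tcp_pos: [0.5175, 0.1676, 0.1323]
eef_rot: [179.1, 0.3, -98.7]
contact_force: [-0.1, -0.2, -0.7]
gripper_width: 0.0877
t 3.02 pos [517.5 167.6 132.3] rot [179.06   0.3  -98.69] left [  1.5  -8.6 -74.3] -0.91 F [-0.1 -0.2 -0.7] w 87.7 j [ 38.  14. -23.  -1. -53. -46.]
[{"x": 0.07, "y": -0.02, "z": 0.59, "yaw": 0.05}, {"x": 0.07, "y": -0.02, "z": 0.59, "yaw": 0.05}, {"x": 0.07, "y": -0.02, "z": 0.59, "yaw": 0.05}, {"x": 0.07, "y": -0.02, "z": 0.59, "yaw": 0.05}, {"x": 0.07, "y": -0.02, "z": 0.59, "yaw": 0.05}]
```

```bash
python3 -m inch '[{"x":0.07,"y":-0.02,"z":0.6,"yaw":0.05},{"x":0.07,"y":-0.02,"z":0.6,"yaw":0.05},{"x":0.07,"y":-0.02,"z":0.6,"yaw":0.05},{"x":0.07,"y":-0.02,"z":0.55,"yaw":0.05},{"x":0.05,"y":-0.02,"z":0.5,"yaw":0.05}]' && python3 -m inch '[{"x":0,"y":0,"z":0,"yaw":0}]' ; python3 go.py 519 159 58 -99.6 2
```

```text
time_s: 3.43
tcp_pos: [0.5186, 0.1584, 0.0614]
eef_rot: [179.3, 0.5, -99.8]
contact_force: [-0.3, 1.0, -0.8]
gripper_width: 0.0879
time_s: 3.52
tcp_pos: [0.5169, 0.1566, 0.0592]
eef_rot: [179.1, 0.3, -99.9]
contact_force: [-0.7, -0.6, -0.3]
gripper_width: 0.0877
t 3.52 pos [516.9 156.6  59.2] rot [179.09   0.33 -99.89] left [ 2.1  2.4 -1.2] 0.29 F [-0.7 -0.6 -0.3] w 87.7 j [ 37.  19. -28.  -1. -43. -46.]
[{"x": -0.05, "y": -0.03, "z": 0.02, "yaw": -0.04}, {"x": -0.05, "y": -0.03, "z": 0.02, "yaw": -0.04}]
```

```bash
python3 -m inch '[{"x":0,"y":0,"z":0,"yaw":0},{"x":0,"y":0,"z":0,"yaw":0},{"x":0,"y":0,"z":0,"yaw":0},{"x":0,"y":0,"z":0,"yaw":0},{"x":0,"y":0,"z":0,"yaw":0}]' 0 8; python3 go.py 519 159 58 -96.3 2
```

```text
time_s: 3.93
tcp_pos: [0.5175, 0.1556, 0.0618]
eef_rot: [179.2, 0.4, -100.0]
contact_force: [0.5, -0.3, 0.5]
gripper_width: 0.0599
t 3.93 pos [517.5 155.6  61.8] rot [179.17   0.39 -99.95] left [ 1.5  3.4 -3.8] 3.65 F [ 0.5 -0.3  0.5] w 59.9 j [ 37.  19. -28.  -1. -44. -46.]
[{"x": -0.07, "y": -0.02, "z": 0.08, "yaw": -0.46}, {"x": -0.07, "y": -0.02, "z": 0.08, "yaw": -0.46}]
```

```bash
python3 -m inch '[{"x":0,"y":0,"z":0.1,"yaw":0},{"x":0,"y":0,"z":0.03,"yaw":0},{"x":0,"y":0,"z":0,"yaw":0},{"x":0,"y":0,"z":0,"yaw":0},{"x":0,"y":0,"z":0,"yaw":0}]' -1 10;  python3 go.py 519 159 58 -96.3 4
python3 - <<'E'
from plant import r
from h import *
p,d=r.capture("top");i=r.camera_info("top")
W=cloud(p,d,i["mtx"],i["pose"])
for b in blobs(W,.074,.090,(.4,.62,-.2,.3)):print(*b)
E
```

```text
time_s: 4.35
tcp_pos: [0.5177, 0.1561, 0.0599]
eef_rot: [179.3, 0.5, -99.9]
contact_force: [-0.3, -0.4, 0.2]
gripper_width: 0.0522
t 4.35 pos [517.7 156.1  59.9] rot [179.26   0.49 -99.92] left [ 1.3  2.9 -1.9] 3.62 F [-0.3 -0.4  0.2] w 52.2 j [ 37.  19. -28.  -1. -43. -46.]
[{"x": -0.03, "y": -0.01, "z": 0.02, "yaw": -0.23}, {"x": -0.03, "y": -0.01, "z": 0.02, "yaw": -0.23}, {"x": -0.03, "y": -0.01, "z": 0.02, "yaw": -0.23}, {"x": -0.03, "y": -0.01, "z": 0.02, "yaw": -0.23}]
181 [513.5958 115.3044] [51.7466 30.9807] -10.48 84.85814828082106
694 [473.1674 -45.0274] [120.1459  51.7467] 83.75 84.84546689692185
```

```bash
python3 -m inch '[{"x":0,"y":0,"z":-0.16,"yaw":0},{"x":0.3,"y":0.2,"z":0,"yaw":-0.1}]' -1 15;  python3 go.py 489 80 63 -96.3 5
```

```text
time_s: 4.57
tcp_pos: [0.5124, 0.1503, 0.064]
eef_rot: [179.3, 0.5, -99.5]
contact_force: [1.6, -0.1, -0.5]
gripper_width: 0.0521
t 4.57 pos [512.4 150.3  64. ] rot [179.3    0.5  -99.47] left [-23.4 -70.3  -1. ] 3.17 F [ 1.6 -0.1 -0.5] w 52.1 j [ 37.  18. -29.  -1. -43. -45.]
[{"x": 0.59, "y": 0.09, "z": 0.01, "yaw": -0.16}, {"x": 0.58, "y": 0.1, "z": 0.01, "yaw": -0.16}, {"x": 0.58, "y": 0.11, "z": 0.01, "yaw": -0.16}, {"x": 0.58, "y": 0.11, "z": 0.01, "yaw": -0.16}, {"x": 0.58, "y": 0.12, "z": 0.01, "yaw": -0.16}]
```

```bash
python3 -m inch '[{"x":0.58,"y":0.09,"z":0.01,"yaw":-0.16},{"x":0.58,"y":0.1,"z":0.01,"yaw":-0.16},{"x":0.58,"y":0.11,"z":0.01,"yaw":-0.16},{"x":0.58,"y":0.11,"z":0.01,"yaw":-0.16},{"x":0.45,"y":0.12,"z":0.01,"yaw":-0.16}]';  python3 -m inch '[{"x":0,"y":0,"z":0,"yaw":0}]'; python3 go.py 489 80 60 -96.3 3
python3 - <<'E'
from plant import r
from h import *
p,d=r.capture("top");i=r.camera_info("top")
W=cloud(p,d,i["mtx"],i["pose"])
for b in blobs(W,.074,.094,(.4,.62,-.2,.3)):print(*b)
p,d=r.capture("scene")
cv2.imwrite("pics/s1.png",cv2.resize(p[120:260,170:370,::-1],(800,560)))
E
```

```text
time_s: 4.98
tcp_pos: [0.4859, 0.0805, 0.062]
eef_rot: [179.3, 0.5, -95.9]
contact_force: [-0.4, 0.1, -1.7]
gripper_width: 0.0518
time_s: 5.07
tcp_pos: [0.4842, 0.0785, 0.062]
eef_rot: [179.2, 0.5, -95.9]
contact_force: [-0.7, 0.4, -2.0]
gripper_width: 0.0522
t 5.07 pos [484.2  78.5  62. ] rot [179.22   0.53 -95.94] left [ 4.8  1.5 -2. ] -0.36 F [-0.7  0.4 -2. ] w 52.2 j [ 31.  15. -34.  -1. -42. -36.]
[{"x": -0.03, "y": -0.06, "z": 0.03, "yaw": 0.03}, {"x": -0.03, "y": -0.06, "z": 0.03, "yaw": 0.03}, {"x": -0.03, "y": -0.06, "z": 0.03, "yaw": 0.03}]
119 [483.0837  35.4865] [52.1028 26.5783] -7.14 86.92640978589506
701 [473.2365 -45.0112] [120.136   51.9734] 83.79 84.69504425939166
```

View pics/s1.png

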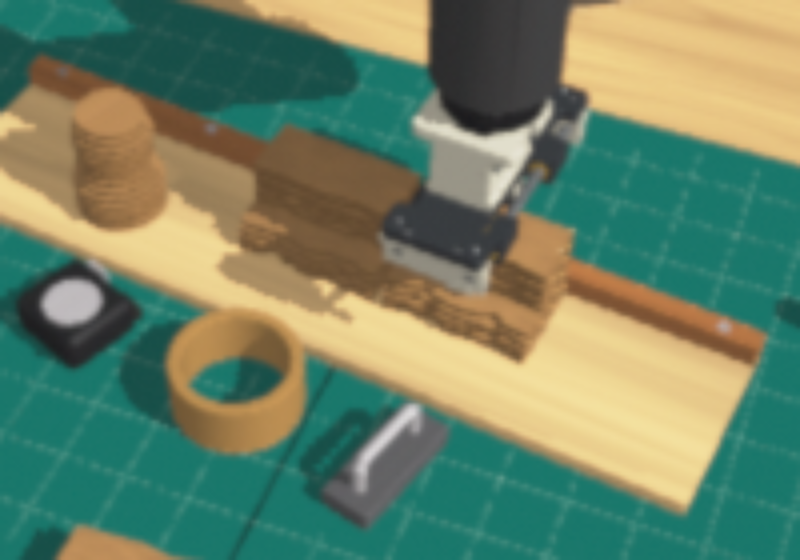

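The module is held about 2 mm off the board, with a gap of about 8 mm to the glued end (image ~ (385,270)) and about 1 mm off the batten line. I'll lower it, then close up gently.

```bash
python3 -m inch '[{"x":0,"y":0,"z":0.08,"yaw":0},{"x":0,"y":0,"z":0.03,"yaw":0.05},{"x":0.12,"y":0.0,"z":0.0,"yaw":0.02},{"x":0.08,"y":0.05,"z":0,"yaw":0}]'; python3 go.py 485 70.4 60 -96.3 3;
python3 -m inch '[{"x":0.05,"y":0.05,"z":0,"yaw":0},{"x":0.05,"y":0.05,"z":0,"yaw":0}]'; python3 go.py 485 70.4 60 -96.3 3;
python3 - <<'E'
from plant import r
from h import *
p,d=r.capture("top");i=r.camera_info("top")
W=cloud(p,d,i["mtx"],i["pose"])
for b in blobs(W,.074,.094,(.4,.62,-.2,.3)):print(*b)
E
```

```text
time_s: 5.5
tcp_pos: [0.4853, 0.077, 0.06]
eef_rot: [179.4, 0.6, -96.2]
contact_force: [0.2, 0.4, 0.3]
gripper_width: 0.0522
t 5.5 pos [485.3  77.   60. ] rot [179.42   0.62 -96.17] left [-0.3 -6.6  0. ] -0.13 F [0.2 0.4 0.3] w 52.2 j [ 31.  15. -34.  -1. -41. -36.]
[{"x": 0.09, "y": -0.01, "z": -0.0, "yaw": 0.01}, {"x": 0.09, "y": -0.01, "z": -0.0, "yaw": 0.01}, {"x": 0.09, "y": -0.01, "z": -0.0, "yaw": 0.01}]
time_s: 5.67
tcp_pos: [0.4834, 0.0753, 0.0601]
eef_rot: [179.5, 0.7, -96.1]
contact_force: [2.4, 1.5, -1.3]
gripper_width: 0.0522
t 5.67 pos [483.4  75.3  60.1] rot [179.51   0.67 -96.13] left [ 1.6 -4.9 -0.1] -0.17 F [ 2.4  1.5 -1.3] w 52.2 j [ 31.  15. -35.  -1. -41. -36.]
[{"x": 0.06, "y": -0.03, "z": 0.0, "yaw": 0.01}, {"x": 0.06, "y": -0.03, "z": 0.0, "yaw": 0.01}, {"x": 0.06, "y": -0.03, "z": 0.0, "yaw": 0.01}]
106 [481.963   32.2672] [51.3827 26.677 ] -7.19 84.75418525887513
702 [473.1976 -44.8666] [119.6782  51.6745] 83.66 84.87684929739547
```

```bash
python3 -m inch '[{"x":0.1,"y":0.02,"z":0,"yaw":0.02},{"x":0.08,"y":0.02,"z":0,"yaw":0}]'; python3 -m inch '[{"x":0.08,"y":0.03,"z":0,"yaw":0},{"x":0.08,"y":0.03,"z":0,"yaw":0}]'; python3 -m inch '[{"x":0.08,"y":0.03,"z":0,"yaw":0},{"x":0.08,"y":0.03,"z":0,"yaw":0}]';python3 go.py 485 70.4 60 -96.3 3;
python3 - <<'E'
from plant import r
from h import *
p,d=r.capture("top");i=r.camera_info("top")
W=cloud(p,d,i["mtx"],i["pose"])
for b in blobs(W,.074,.094,(.4,.62,-.2,.3)):print(*b)
E
```

```text
time_s: 5.88
tcp_pos: [0.4827, 0.0715, 0.0605]
eef_rot: [179.6, 0.8, -96.2]
contact_force: [1.1, 2.2, 0.8]
gripper_width: 0.0522
time_s: 6.05
tcp_pos: [0.4827, 0.0709, 0.0607]
eef_rot: [179.9, 1.1, -96.3]
contact_force: [-1.7, 16.2, -3.1]
gripper_width: 0.052
time_s: 6.22
tcp_pos: [0.4828, 0.071, 0.061]
eef_rot: [-179.9, 1.5, -96.3]
contact_force: [0.7, 13.1, -2.0]
gripper_width: 0.0517
t 6.22 pos [482.8  71.   61. ] rot [-179.89    1.54  -96.32] left [ 2.2 -0.6 -1. ] 0.02 F [ 0.7 13.1 -2. ] w 51.7 j [ 31.  14. -35.  -2. -40. -35.]
[{"x": 0.01, "y": -0.03, "z": 0.01, "yaw": -0.0}, {"x": 0.01, "y": -0.03, "z": 0.01, "yaw": -0.0}, {"x": 0.01, "y": -0.03, "z": 0.01, "yaw": -0.0}]
754 [473.9299 -38.0795] [134.2302  51.7826] 83.69 84.91716192235744
```

```bash
python3 -m inch '[{"x":-0.02,"y":-0.02,"z":0,"yaw":0},{"x":0,"y":0,"z":0,"yaw":0}]'; python3 -m inch '[{"x":0,"y":0,"z":0,"yaw":0},{"x":0,"y":0,"z":0,"yaw":0},{"x":0,"y":0,"z":0,"yaw":0},{"x":0,"y":0,"z":0,"yaw":0}]' 0.6 ; python3 go.py 485 70.4 60 -96.3 3;
python3 - <<'E'
from plant import r
from h import *
p,d=r.capture("top");i=r.camera_info("top")
W=cloud(p,d,i["mtx"],i["pose"])
for b in blobs(W,.074,.094,(.4,.62,-.2,.3)):print(*b)
E
```

```text
time_s: 6.43
tcp_pos: [0.4828, 0.0718, 0.061]
eef_rot: [-179.9, 1.6, -96.3]
contact_force: [1.5, -0.2, -0.2]
gripper_width: 0.052
time_s: 6.77
tcp_pos: [0.4811, 0.07, 0.0604]
eef_rot: [179.9, 1.4, -96.3]
contact_force: [-0.5, -0.3, -0.3]
gripper_width: 0.0688
t 6.77 pos [481.1  70.   60.4] rot [179.91   1.43 -96.34] left [ 3.9  0.4 -0.4] 0.04 F [-0.5 -0.3 -0.3] w 68.8 j [ 31.  14. -35.  -2. -40. -35.]
[{"x": -0.01, "y": -0.05, "z": 0.0, "yaw": -0.0}, {"x": -0.01, "y": -0.05, "z": 0.0, "yaw": -0.0}, {"x": -0.01, "y": -0.05, "z": 0.0, "yaw": -0.0}]
744 [473.7645 -39.0382] [131.5076  51.6738] 83.59 84.86237817805264
```

```bash
python3 -m inch '[{"x":0,"y":-0.08,"z":-0.6,"yaw":0},{"x":0,"y":0,"z":-0.9,"yaw":0},{"x":0,"y":0,"z":-0.9,"yaw":0},{"x":0,"y":0,"z":-0.9,"yaw":0},{"x":0,"y":-0.5,"z":-0.5,"yaw":0}]' 0.8;  python3 go.py 667.8 73.8 160 -15.8 20
```

```text
time_s: 7.23
tcp_pos: [0.4907, 0.0634, 0.1548]
eef_rot: [179.3, 1.1, -96.4]
contact_force: [0.1, -0.1, -1.6]
gripper_width: 0.0789
t 7.23 pos [490.7  63.4 154.8] rot [179.33   1.07 -96.43] left [177.1  10.4   5.2] 80.63 F [ 0.1 -0.1 -1.6] w 78.9 j [ 29.   8. -27.  -2. -55. -35.]
[{"x": -0.06, "y": -0.35, "z": -0.01, "yaw": -1.01}, {"x": -0.04, "y": -0.35, "z": -0.01, "yaw": -1.01}, {"x": -0.01, "y": -0.35, "z": -0.01, "yaw": -1.01}, {"x": 0.01, "y": -0.35, "z": -0.01, "yaw": -1.01}, {"x": 0.04, "y": -0.35, "z": -0.01, "yaw": -1.01}]
```

```bash
python3 -m inch '[{"x":-0.06,"y":-0.35,"z":-0.01,"yaw":-1},{"x":-0.04,"y":-0.35,"z":-0.01,"yaw":-1},{"x":-0.01,"y":-0.35,"z":-0.01,"yaw":-1},{"x":0.01,"y":-0.35,"z":-0.01,"yaw":-1},{"x":0.04,"y":-0.35,"z":-0.01,"yaw":-1}]' 0 && python3 -m inch '[{"x":0.06,"y":-0.35,"z":0,"yaw":-1},{"x":0.09,"y":-0.35,"z":0,"yaw":-1},{"x":0.11,"y":-0.34,"z":0,"yaw":-1},{"x":0.13,"y":-0.33,"z":0,"yaw":-1},{"x":0.16,"y":-0.32,"z":0,"yaw":-1}]';  python3 go.py 667.8 73.8 150 -15.8 10
python3 - <<'E'
from plant import r
from h import *
p,d=r.capture("top");i=r.camera_info("top")
W=cloud(p,d,i["mtx"],i["pose"])
cv2.imwrite("pics/t2.png",cv2.resize(p[120:270,130:400,::-1],(800,444)))
for b in blobs(W,.074,.094,(.4,.62,-.2,.3)):print(*b)
E
```

```text
time_s: 7.65
tcp_pos: [0.538, 0.0659, 0.1612]
eef_rot: [-179.8, 1.3, -75.7]
contact_force: [0.1, 0.0, -0.5]
gripper_width: 0.0509
time_s: 8.07
tcp_pos: [0.5835, 0.0685, 0.1605]
eef_rot: [-179.5, 1.2, -54.7]
contact_force: [-0.0, -0.3, -0.4]
gripper_width: 0.0438
t 8.07 pos [583.5  68.5 160.5] rot [-179.48    1.17  -54.72] left [ 84.3   5.3 -10.5] 38.92 F [-0.  -0.3 -0.4] w 43.8 j [ 25.  16. -16.  -1. -58.  11.]
[{"x": 0.18, "y": -0.29, "z": 0.04, "yaw": -0.97}, {"x": 0.2, "y": -0.27, "z": 0.04, "yaw": -0.97}, {"x": 0.21, "y": -0.26, "z": 0.04, "yaw": -0.97}, {"x": 0.23, "y": -0.25, "z": 0.04, "yaw": -0.97}, {"x": 0.25, "y": -0.23, "z": 0.04, "yaw": -0.97}]
1385 [479.9524  15.1709] [241.4845  51.9163] 83.62 84.90724932016325
```

View pics/t2.png

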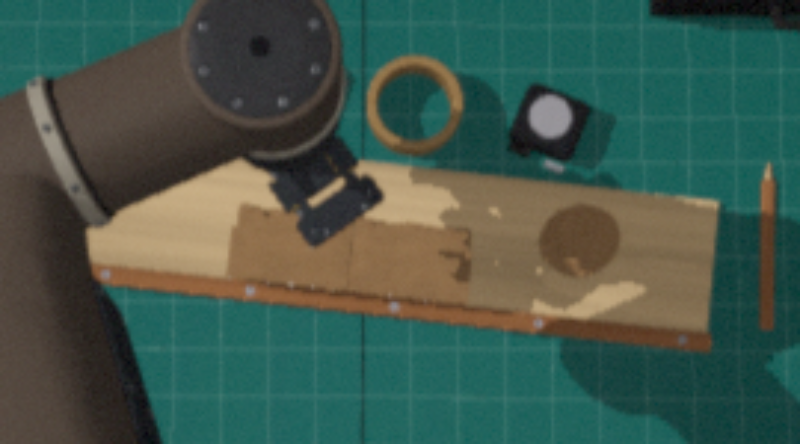

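Both tops now form one 241.5 x 51.9 mm rectangle, with the seam visible at about (350,255). So the module is flush to within about 1 mm. Next is the weight.

```bash
python3 -m inch '[{"x":0.18,"y":-0.29,"z":0.04,"yaw":-0.97},{"x":0.2,"y":-0.27,"z":0.04,"yaw":-0.97},{"x":0.21,"y":-0.26,"z":0.04,"yaw":-0.97},{"x":0.23,"y":-0.25,"z":0.04,"yaw":-0.97},{"x":0.25,"y":-0.23,"z":0.04,"yaw":-0.97}]' && python3 -m inch '[{"x":0.26,"y":-0.21,"z":0.04,"yaw":-0.97},{"x":0.28,"y":-0.19,"z":0.04,"yaw":-0.97},{"x":0.29,"y":-0.17,"z":0.04,"yaw":-0.97},{"x":0.3,"y":-0.15,"z":0.04,"yaw":-0.8},{"x":0,"y":0,"z":0,"yaw":0}]';  python3 go.py 667.8 73.8 110 -15.8 4
python3 - <<'E'
from plant import r
from h import *
p,d=r.capture("top");i=r.camera_info("top")
W=cloud(p,d,i["mtx"],i["pose"])
for b in blobs(W,.074,.094,(.4,.56,-.12,.14)):print(*b)
p,d=r.capture("scene");i=r.camera_info("scene")
W=cloud(p,d,i["mtx"],i["pose"])
for b in blobs(W,.042,.062,(.6,.73,.03,.13)):print(*b)
E
```

```text
time_s: 8.53
tcp_pos: [0.6263, 0.0706, 0.1541]
eef_rot: [-179.2, 1.0, -34.7]
contact_force: [0.3, 0.2, -0.5]
gripper_width: 0.0441
time_s: 8.95
tcp_pos: [0.6601, 0.0721, 0.1478]
eef_rot: [-179.1, 1.0, -19.4]
contact_force: [-0.3, 0.9, 0.2]
gripper_width: 0.0437
t 8.95 pos [660.1  72.1 147.8] rot [-179.14    0.95  -19.4 ] left [  7.7   1.7 -37.8] 3.6 F [-0.3  0.9  0.2] w 43.7 j [ 22.  23.  -6.  -1. -60.  49.]
[{"x": 0.07, "y": -0.04, "z": 0.38, "yaw": -0.23}, {"x": 0.07, "y": -0.04, "z": 0.38, "yaw": -0.23}, {"x": 0.07, "y": -0.04, "z": 0.38, "yaw": -0.23}, {"x": 0.07, "y": -0.04, "z": 0.38, "yaw": -0.23}]
1410 [479.9071  15.5657] [241.1846  51.8375] 83.66 85.13640769744401
82 [667.6079  71.7682] [71.2145 10.914 ] -15.04 51.89518498273321
```

```bash
python3 -m inch '[{"x":0.07,"y":-0.04,"z":0.5,"yaw":-0.23},{"x":0.07,"y":-0.04,"z":0.5,"yaw":-0.23},{"x":0.07,"y":-0.04,"z":0.5,"yaw":-0.23},{"x":0.07,"y":-0.04,"z":0.5,"yaw":-0.23},{"x":0,"y":0,"z":0,"yaw":0}]';  python3 go.py 667.8 73.8 39.5 -15.8 4
```

```text
time_s: 9.47
tcp_pos: [0.6645, 0.0746, 0.0938]
eef_rot: [-179.1, 0.9, -16.0]
contact_force: [-0.8, -0.3, -0.7]
gripper_width: 0.0438
t 9.47 pos [664.5  74.6  93.8] rot [-179.05    0.95  -16.01] left [  3.3  -0.8 -54.3] 0.21 F [-0.8 -0.3 -0.7] w 43.8 j [ 22.  27.  -9.  -2. -54.  53.]
[{"x": 0.03, "y": -0.0, "z": 0.54, "yaw": -0.01}, {"x": 0.03, "y": -0.0, "z": 0.54, "yaw": -0.01}, {"x": 0.03, "y": -0.0, "z": 0.54, "yaw": -0.01}, {"x": 0.03, "y": -0.0, "z": 0.54, "yaw": -0.01}]
```

```bash
python3 -m inch '[{"x":0.04,"y":0.01,"z":0.5,"yaw":-0.01},{"x":0.04,"y":0.01,"z":0.5,"yaw":-0.01},{"x":0.04,"y":0.01,"z":0.5,"yaw":-0.01},{"x":0.04,"y":0.01,"z":0.4,"yaw":-0.01},{"x":0,"y":0,"z":0.05,"yaw":0}]';  python3 go.py 667.8 73.8 39.5 -15.8 2
```

```text
time_s: 9.88
tcp_pos: [0.6669, 0.0733, 0.0396]
eef_rot: [-179.2, 1.1, -15.9]
contact_force: [-0.5, 0.6, -0.5]
gripper_width: 0.0437
t 9.88 pos [666.9  73.3  39.6] rot [-179.16    1.06  -15.86] left [ 0.9  0.5 -0.1] 0.06 F [-0.5  0.6 -0.5] w 43.7 j [ 22.  30. -11.  -2. -49.  53.]
[{"x": 0.01, "y": -0.02, "z": 0.0, "yaw": -0.01}, {"x": 0.01, "y": -0.02, "z": 0.0, "yaw": -0.01}]
```

```bash
python3 - <<'E'
from plant import r
import cv2
p,d=r.capture("scene")
cv2.imwrite("pics/s3.png",cv2.resize(p[180:270,210:330,::-1],(800,600)))
E
```

```text
(no output)
```

View pics/s3.png

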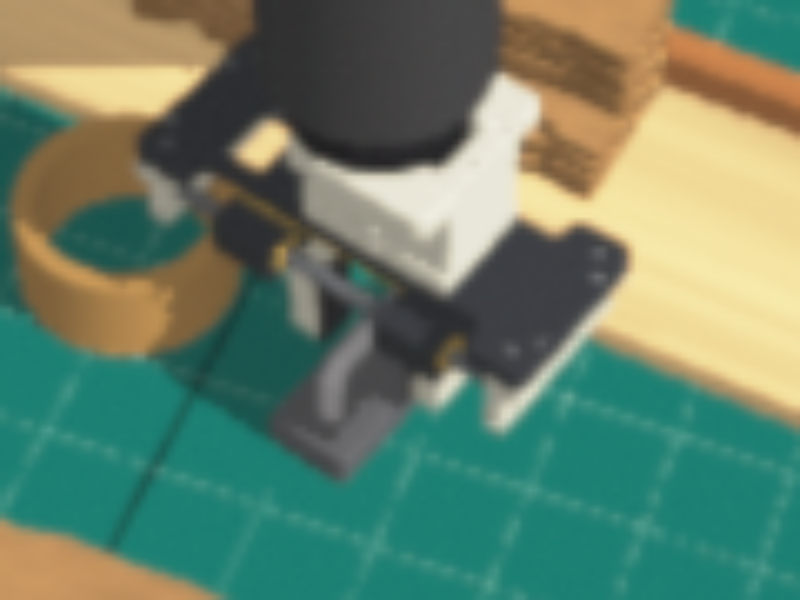

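The fingers straddle the handle bar (at about (345,370)), and the gripper body is above and clear of the roll. I'm closing with a firm grip.

```bash
python3 -m inch '[{"x":0,"y":0,"z":0,"yaw":0},{"x":0,"y":0,"z":0,"yaw":0},{"x":0,"y":0,"z":0,"yaw":0},{"x":0,"y":0,"z":0,"yaw":0},{"x":0,"y":0,"z":0,"yaw":0}]' -1 45;  python3 go.py 667.8 73.8 39.5 -15.8 2; python3 -m inch '[{"x":0,"y":0,"z":0,"yaw":0},{"x":0,"y":0,"z":0,"yaw":0},{"x":0,"y":0,"z":-0.1,"yaw":0},{"x":0,"y":0,"z":-0.3,"yaw":0},{"x":0,"y":0,"z":-0.4,"yaw":0}]'; python3 go.py 667.8 73.8 160 -15.8 5
```

```text
time_s: 10.35
tcp_pos: [0.6684, 0.0736, 0.042]
eef_rot: [-179.1, 0.9, -15.8]
contact_force: [0.2, 0.5, -0.0]
gripper_width: 0.0161
t 10.35 pos [668.4  73.6  42. ] rot [-179.09    0.91  -15.84] left [-0.6  0.2 -2.5] 0.04 F [ 0.2  0.5 -0. ] w 16.1 j [ 22.  30. -11.  -2. -49.  53.]
[{"x": -0.01, "y": -0.0, "z": 0.05, "yaw": -0.0}, {"x": -0.01, "y": -0.0, "z": 0.05, "yaw": -0.0}]
time_s: 10.77
tcp_pos: [0.6648, 0.0721, 0.0594]
eef_rot: [-179.3, 1.3, -15.9]
contact_force: [-0.0, -0.7, -7.1]
gripper_width: 0.0087
t 10.77 pos [664.8  72.1  59.4] rot [-179.3     1.33  -15.95] left [  3.    1.7 100.6] 0.15 F [-0.  -0.7 -7.1] w 8.7 j [ 22.  29. -10.  -2. -51.  53.]
[{"x": 0.02, "y": -0.02, "z": -0.8, "yaw": -0.01}, {"x": 0.02, "y": -0.02, "z": -0.8, "yaw": -0.01}, {"x": 0.02, "y": -0.02, "z": -0.8, "yaw": -0.01}, {"x": 0.02, "y": -0.02, "z": -0.8, "yaw": -0.01}, {"x": 0.02, "y": -0.02, "z": -0.8, "yaw": -0.01}]
```

The load is 7.1 N, so the weight is lifted (about 0.72 kg). I'm raising it and carrying it over.

```bash
python3 -m inch '[{"x":0,"y":0,"z":-0.6,"yaw":0},{"x":0,"y":0,"z":-0.8,"yaw":0},{"x":0,"y":0,"z":-0.8,"yaw":0},{"x":0,"y":0,"z":-0.8,"yaw":0},{"x":0,"y":0,"z":-0.6,"yaw":0}]'; python3 go.py 479.5 14.5 160 -96.3 22; python3 - <<'E'
from plant import r
import cv2
p,d=r.capture("scene")
cv2.imwrite("pics/s4.png",cv2.resize(p[120:270,200:360,::-1],(640,600)))
E
```

```text
time_s: 11.18
tcp_pos: [0.6633, 0.0701, 0.1519]
eef_rot: [-179.5, 1.8, -16.0]
contact_force: [0.3, -0.7, -6.1]
gripper_width: 0.0089
t 11.18 pos [663.3  70.1 151.9] rot [-179.5     1.78  -16.  ] left [-183.8  -55.6    8.1] -80.3 F [ 0.3 -0.7 -6.1] w 8.9 j [ 22.  24.  -5.  -2. -62.  53.]
[{"x": -0.29, "y": 0.19, "z": -0.01, "yaw": 0.91}, {"x": -0.28, "y": 0.21, "z": -0.01, "yaw": 0.91}, {"x": -0.27, "y": 0.23, "z": -0.01, "yaw": 0.91}, {"x": -0.25, "y": 0.24, "z": -0.01, "yaw": 0.91}, {"x": -0.24, "y": 0.26, "z": -0.01, "yaw": 0.91}]
```

View pics/s4.png

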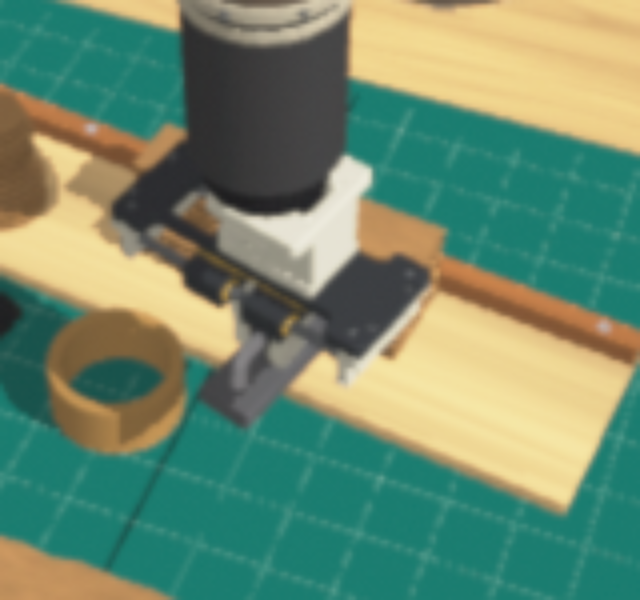

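```bash
python3 -m inch '[{"x":-0.31,"y":0.2,"z":-0.05,"yaw":1},{"x":-0.3,"y":0.22,"z":-0.05,"yaw":1},{"x":-0.29,"y":0.24,"z":-0.05,"yaw":1},{"x":-0.28,"y":0.26,"z":-0.05,"yaw":1},{"x":-0.26,"y":0.28,"z":-0.05,"yaw":1}]'; python3 go.py 479.5 15 150 -96.3 16
```

```text
time_s: 11.65
tcp_pos: [0.6192, 0.0584, 0.1642]
eef_rot: [-179.7, 1.6, -36.7]
contact_force: [0.7, 0.3, -7.1]
gripper_width: 0.0087
t 11.65 pos [619.2  58.4 164.2] rot [-179.73    1.6   -36.71] left [-139.7  -43.4  -14.2] -59.59 F [ 0.7  0.3 -7.1] w 8.7 j [ 22.  19. -10.  -2. -61.  32.]
[{"x": -0.22, "y": 0.3, "z": 0.04, "yaw": 0.93}, {"x": -0.2, "y": 0.31, "z": 0.04, "yaw": 0.93}, {"x": -0.18, "y": 0.32, "z": 0.04, "yaw": 0.93}, {"x": -0.15, "y": 0.33, "z": 0.04, "yaw": 0.93}, {"x": -0.13, "y": 0.34, "z": 0.04, "yaw": 0.93}]
```

Tilt is stable. Continuing.

```bash
python3 -m inch '[{"x":-0.23,"y":0.31,"z":0.01,"yaw":0.97},{"x":-0.21,"y":0.32,"z":0.01,"yaw":0.97},{"x":-0.19,"y":0.34,"z":0.01,"yaw":0.97},{"x":-0.16,"y":0.35,"z":0.01,"yaw":0.97},{"x":-0.14,"y":0.36,"z":0.01,"yaw":0.97}]'; python3 -m inch '[{"x":-0.11,"y":0.36,"z":0.01,"yaw":0.97},{"x":-0.09,"y":0.36,"z":0.01,"yaw":0.97},{"x":-0.07,"y":0.36,"z":0.01,"yaw":0.97},{"x":-0.04,"y":0.36,"z":0.01,"yaw":0.97},{"x":-0.02,"y":0.36,"z":0.01,"yaw":0.97}]'; python3 go.py 479.5 15 150 -96.3 5
```

```text
time_s: 12.07
tcp_pos: [0.5684, 0.0446, 0.1628]
eef_rot: [179.6, 1.7, -57.2]
contact_force: [-0.2, 0.1, -6.4]
gripper_width: 0.0085
time_s: 12.48
tcp_pos: [0.519, 0.0326, 0.1615]
eef_rot: [178.9, 1.6, -77.7]
contact_force: [0.4, 0.3, -6.5]
gripper_width: 0.0085
t 12.48 pos [519.   32.6 161.5] rot [178.94   1.59 -77.65] left [-39.5 -17.6 -11.5] -18.65 F [ 0.4  0.3 -6.5] w 8.5 j [ 24.  11. -23.  -2. -57. -10.]
[{"x": 0.07, "y": 0.34, "z": 0.09, "yaw": 0.93}, {"x": 0.09, "y": 0.33, "z": 0.09, "yaw": 0.93}, {"x": 0.11, "y": 0.33, "z": 0.09, "yaw": 0.93}, {"x": 0.13, "y": 0.32, "z": 0.09, "yaw": 0.93}, {"x": 0.15, "y": 0.31, "z": 0.09, "yaw": 0.93}]
```

```bash
python3 -m inch '[{"x":0.07,"y":0.34,"z":0.05,"yaw":0.93},{"x":0.09,"y":0.33,"z":0.05,"yaw":0.93},{"x":0.11,"y":0.33,"z":0.05,"yaw":0.93},{"x":0.13,"y":0.3,"z":0.05,"yaw":0.93},{"x":0.12,"y":0.1,"z":0.05,"yaw":0.6}]'; python3 -m inch '[{"x":0,"y":0,"z":0,"yaw":0}]'; python3 go.py 479.5 15 128 -96.3 5
python3 - <<'E'
from plant import r
from h import *
p,d=r.capture("scene");i=r.camera_info("scene")
W=cloud(p,d,i["mtx"],i["pose"])
cv2.imwrite("pics/s5.png",cv2.resize(p[110:240,220:360,::-1],(640,594)))
p,d=r.capture("top");i=r.camera_info("top")
W=cloud(p,d,i["mtx"],i["pose"])
for z in((.074,.094),(.125,.15)):
  for b in blobs(W,*z,(.4,.56,-.12,.14)):print(*b)
E
```

```text
time_s: 12.9
tcp_pos: [0.48, 0.0156, 0.1554]
eef_rot: [178.4, 1.3, -96.0]
contact_force: [-0.4, -0.1, -6.5]
gripper_width: 0.0087
time_s: 12.98
tcp_pos: [0.4787, 0.0151, 0.1552]
eef_rot: [178.4, 1.3, -96.1]
contact_force: [-0.2, 0.8, -6.5]
gripper_width: 0.0084
t 12.98 pos [478.7  15.1 155.2] rot [178.38   1.29 -96.1 ] left [  0.8  -0.1 -27.2] -0.2 F [-0.2  0.8 -6.5] w 8.4 j [ 24.   7. -28.  -2. -56. -29.]
[{"x": 0.0, "y": -0.01, "z": 0.22, "yaw": 0.01}, {"x": 0.0, "y": -0.01, "z": 0.22, "yaw": 0.01}, {"x": 0.0, "y": -0.01, "z": 0.22, "yaw": 0.01}, {"x": 0.0, "y": -0.01, "z": 0.22, "yaw": 0.01}, {"x": 0.0, "y": -0.01, "z": 0.22, "yaw": 0.01}]
363 [470.8274 -66.0688] [77.8419 51.7122] 83.7 84.78196216989487
```

View pics/s5.png

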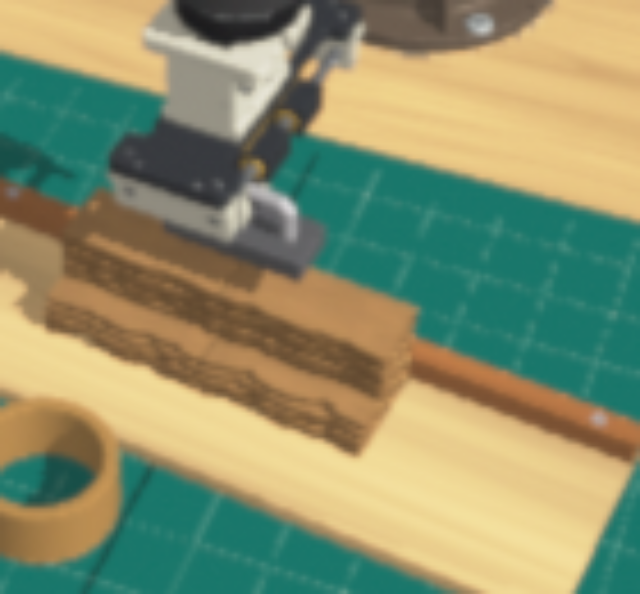

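The weight hangs level over the row at (250,250), lengthwise, and the modules are flush below it. I'm lowering it slowly.

```bash
python3 -m inch '[{"x":0,"y":-0.02,"z":0.2,"yaw":0},{"x":0,"y":-0.02,"z":0.25,"yaw":0.02},{"x":0,"y":0,"z":0.2,"yaw":0},{"x":0,"y":0,"z":0.15,"yaw":0.02},{"x":0,"y":0,"z":0.1,"yaw":0}]'; python3 -m inch '[{"x":0,"y":0,"z":0.1,"yaw":0},{"x":0,"y":0,"z":0.06,"yaw":0}]'; python3 go.py 479.5 15 124 -96.3 2
```

```text
time_s: 13.5
tcp_pos: [0.4819, 0.017, 0.1314]
eef_rot: [178.5, 1.4, -95.8]
contact_force: [0.5, 0.1, -5.7]
gripper_width: 0.0085
time_s: 13.67
tcp_pos: [0.4815, 0.0171, 0.126]
eef_rot: [178.5, 1.3, -95.8]
contact_force: [-0.2, 0.4, -6.2]
gripper_width: 0.0085
t 13.67 pos [481.5  17.1 126. ] rot [178.46   1.31 -95.77] left [-2.  -2.1 -2. ] -0.53 F [-0.2  0.4 -6.2] w 8.5 j [ 24.   9. -30.  -2. -51. -28.]
[{"x": 0.05, "y": 0.04, "z": 0.04, "yaw": 0.07}, {"x": 0.05, "y": 0.04, "z": 0.04, "yaw": 0.07}]
```

```bash
python3 -m inch '[{"x":0.06,"y":0.06,"z":0.05,"yaw":0.1},{"x":0,"y":0,"z":0.05,"yaw":0}]'; python3 -m inch '[{"x":0,"y":0,"z":0.06,"yaw":0}]';python3 -m inch '[{"x":0,"y":0,"z":0.05,"yaw":0}]'; python3 go.py 479.5 15 124 -96.3 2
```

```text
time_s: 13.83
tcp_pos: [0.4811, 0.0167, 0.1249]
eef_rot: [178.6, 1.4, -96.1]
contact_force: [-10.0, 1.5, 20.1]
gripper_width: 0.0085
time_s: 13.92
tcp_pos: [0.4814, 0.0167, 0.125]
eef_rot: [178.6, 1.3, -96.1]
contact_force: [-8.1, 0.5, 14.5]
gripper_width: 0.0088
time_s: 14.0
tcp_pos: [0.4815, 0.0167, 0.1252]
eef_rot: [178.7, 1.3, -96.1]
contact_force: [-4.3, 0.3, 3.9]
gripper_width: 0.0086
t 14.0 pos [481.5  16.7 125.2] rot [178.69   1.35 -96.06] left [-2.  -1.7 -1.2] -0.24 F [-4.3  0.3  3.9] w 8.6 j [ 24.   9. -30.  -2. -51. -28.]
[{"x": 0.04, "y": 0.04, "z": 0.02, "yaw": 0.03}, {"x": 0.04, "y": 0.04, "z": 0.02, "yaw": 0.03}]
```

Contact made with the weight supported. I'm opening the fingers.

```bash
python3 -m inch '[{"x":0,"y":0,"z":0,"yaw":0},{"x":0,"y":0,"z":0,"yaw":0},{"x":0,"y":0,"z":0,"yaw":0},{"x":0,"y":0,"z":0,"yaw":0},{"x":0,"y":0,"z":0,"yaw":0}]' 0; python3 -m inch '[{"x":0,"y":0,"z":-0.2,"yaw":0},{"x":0,"y":0,"z":-0.4,"yaw":0},{"x":0,"y":0,"z":-0.6,"yaw":0},{"x":0,"y":0,"z":-0.8,"yaw":0},{"x":0,"y":0,"z":-0.8,"yaw":0}]'; python3 -m inch '[{"x":0.5,"y":0,"z":-0.6,"yaw":0},{"x":1,"y":0,"z":-0.4,"yaw":0},{"x":1,"y":0,"z":0,"yaw":0},{"x":1,"y":0,"z":0,"yaw":0},{"x":1,"y":0,"z":0,"yaw":0}]'; python3 -m inch '[{"x":1,"y":0,"z":0,"yaw":0},{"x":1,"y":0,"z":0,"yaw":0},{"x":1,"y":0,"z":0,"yaw":0},{"x":0.4,"y":0,"z":0,"yaw":0},{"x":0,"y":0,"z":0,"yaw":0}]'
python3 - <<'E'
from plant import r
from h import *
p,d=r.capture("top");i=r.camera_info("top")
W=cloud(p,d,i["mtx"],i["pose"])
cv2.imwrite("pics/t6.png",cv2.resize(p[120:270,130:400,::-1],(800,444)))
for z in((.074,.096),(.097,.109),(.109,.112),(.120,.150)):
  print(z)
  for b in blobs(W,*z,(.4,.56,-.12,.16),20):print(*b)
E
```

```text
time_s: 14.42
tcp_pos: [0.484, 0.017, 0.1281]
eef_rot: [179.1, 1.4, -96.0]
contact_force: [-0.1, 0.7, -0.4]
gripper_width: 0.0365
time_s: 14.83
tcp_pos: [0.4836, 0.0143, 0.1995]
eef_rot: [178.7, 1.3, -96.0]
contact_force: [-0.5, -0.3, 0.7]
gripper_width: 0.0436
time_s: 15.25
tcp_pos: [0.477, -0.0985, 0.2347]
eef_rot: [179.6, 1.5, -95.6]
contact_force: [1.6, -0.1, 1.2]
gripper_width: 0.0442
time_s: 15.67
tcp_pos: [0.4683, -0.1909, 0.2385]
eef_rot: [180.0, 1.4, -95.7]
contact_force: [-0.2, -0.3, -0.7]
gripper_width: 0.0442
(0.074, 0.096)
102 [492.046  127.0183] [50.7846 18.4588] -3.86 84.97887443328067
(0.097, 0.109)
(0.109, 0.112)
(0.12, 0.15)
```

View pics/t6.png

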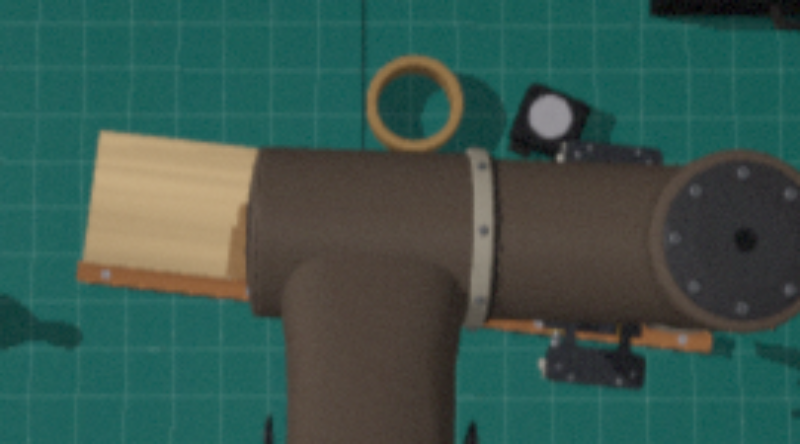

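The arm hides the tops, so I'm moving it further toward the right.

```bash
python3 -m inch '[{"x":1,"y":0.3,"z":0,"yaw":0},{"x":1,"y":0.3,"z":0,"yaw":0},{"x":1,"y":0.3,"z":0,"yaw":0},{"x":1,"y":0.3,"z":0,"yaw":0},{"x":1,"y":0.3,"z":0,"yaw":0}]'; python3 -m inch '[{"x":1,"y":0.3,"z":0,"yaw":0},{"x":1,"y":0.3,"z":0,"yaw":0},{"x":1,"y":0.3,"z":0,"yaw":0},{"x":0.6,"y":0,"z":0,"yaw":0},{"x":0,"y":0,"z":0,"yaw":0}]'
python3 - <<'E'
from plant import r
from h import *
p,d=r.capture("top");i=r.camera_info("top")
W=cloud(p,d,i["mtx"],i["pose"])
cv2.imwrite("pics/t7.png",cv2.resize(p[120:270,130:400,::-1],(800,444)))
for z in((.074,.096),(.097,.109),(.120,.150)):
  print(z)
  for b in blobs(W,*z,(.4,.56,-.12,.16),20):print(*b)
E
```

```text
time_s: 16.13
tcp_pos: [0.4211, -0.3083, 0.2382]
eef_rot: [-179.7, 1.4, -95.2]
contact_force: [-0.2, 0.7, 0.0]
gripper_width: 0.0439
time_s: 16.55
tcp_pos: [0.3906, -0.3983, 0.238]
eef_rot: [-179.6, 1.4, -95.0]
contact_force: [-0.2, 0.6, 1.1]
gripper_width: 0.0435
(0.074, 0.096)
928 [479.8946  15.328 ] [241.2829  51.8823] 83.63 84.84138097576322
(0.097, 0.109)
374 [482.4106  21.5442] [99.5988 39.8289] 83.93 102.97268444689777
(0.12, 0.15)
88 [482.3182  21.2626] [69.2849  9.7687] 84.02 135.39533395845825
```

View pics/t7.png

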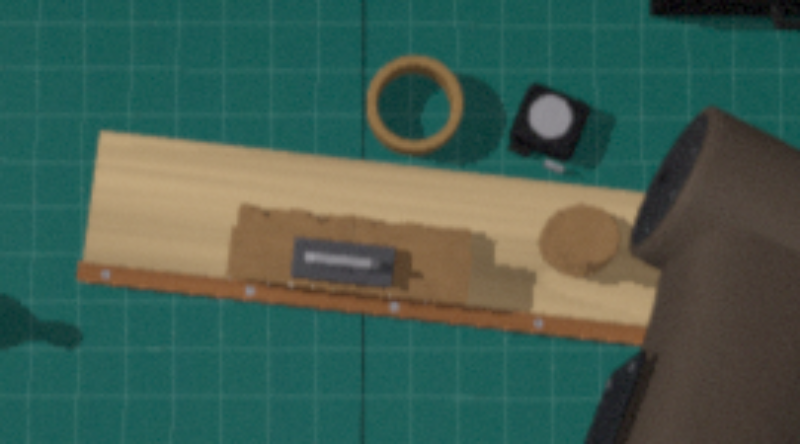

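Weight: 6.5 mm from the joint, 1.8 mm across and 0.3° off the row. Its top is 18 mm above the modules, so it lies flat. The tops are still one 241.3 x 51.9 mm rectangle. Handing in.

```bash
python3 -c "
from plant import r
print(r.get_state()['qd'].round(2)); print(r.close_job())"
```

```text
[ 1.61 -0.94 -1.16 -0.36  0.15 -1.04]
the job is handed in; nothing more can be done
None
```

The job is handed in at about 16.6 s of the 51 s allowed; no verdict was reported. I pinched the loose module, squared it to the row, and slid it along the batten until it butted against the glued one at about 13 N. Then I lifted the weight by its handle, turned it lengthwise and lowered it onto the joint.

**Module:** in the last top view both tops form one 241.3 x 51.9 mm rectangle at 83.6°, against 83.7° for the board. That puts the joint closed within about 1.3 mm, with the backs in line.

**Weight:** it lies flat on both modules, about 6.5 mm from the joint, 2 mm off the middle across the row, and 0.3° off the row. The contact peak I read at touchdown was about 20 N.

**Bystanders:** the column, tape roll and tape measure looked unmoved in the last view. I did not measure any bystander, and the knife, glue bottle, safety rule and pencil were outside that crop or hidden by the arm.

**Disagreements:**
- The top camera's depth reads about 2–3 mm high everywhere, so I used only relative heights.
- The tool leaned by 1–2° after the contact moves. The final view showed no effect from it.

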